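# Function check of a lift door lock: work the release roller

### The job

Function-check the lift door lock that stands in the test nest: with the fingertips press its release roller (the one on the hook's lever, not the fixed guide roller beside it) lightly downwards until the hook has swung well clear of the keeper, keep it there for a moment, then let the hook drop back home and withdraw. Only press: grasp and lift nothing, do not work the hook by hand, and leave the two waiting locks and the loose parts on the bench untouched.

Things in the scene. Friction and masses are not known exactly. Their poses are not given: they have to be found in the camera images.
- nest: Test nest, a grey painted base plate 170 (x) x 340 (y) x 12 mm fixed to the bench, with low dark locating rails and, near its -y end, the steel keeper post (top 96 mm above the bench). Origin: centre of its underside, on the bench. It lies left or right of the rack. Its x runs away from the robot at yaw 0, z up.
- lock: Lock on test, loose in the nest, about 0.9 kg: aluminium foot 56 (x) x 210 (y) x 10 mm, back plate at x = -25 to -20, 90 mm high (100 at y < 0, 126 at the ear behind the guide roller, y > 71). Lever pivot y = -30, z = 95, hook arm to -y. Origin: centre of the foot's underside, 12 mm above the bench; axes as the nest's. Near the release roller all else is below 116 mm above the bench.
- hook_lever (a joint): Lever of the lock on test, rad: 0 = hook home behind the keeper, grows as the release roller is pressed down. Nose level with the keeper's mouth at 0.17, well clear from 0.22 (roller 12 mm lower), end stop 0.40 (21 mm lower). Needs about 2 N on the roller at the start, 4 N at 0.22, 6 N at the stop; springs back when let go. Over 20 N is too hard.
- lock_roller: Release roller of the lock on test, to be pressed: steel, 24 mm diameter, 16 mm wide, free to spin on the hook's lever. Origin: its centre, in the lock's frame x = +13, y = +20, z = 120 mm when home; its top is then 144 mm above the bench. Axis along the lock's x (it spins: take directions from lock). Pressed 12 mm down it also shifts 4 mm to the lock's +y.
- lock_guide: Fixed guide roller of the same lock, the same size as the release roller, 70 mm to its +y side and at the same height, on a stub on the back plate. Not to be touched. Origin: on its axis, 13 mm behind the middle of the roller.
- lock_hook: Chrome hook arm of the lock on test, 6 mm thick and 12 mm high, from the pivot 115 mm towards -y, ending in a nose that points down; a red and copper contact bridge hangs under it. Origin: on the lever's pivot. Not to be touched by hand.
- hook_nose (a point): Lower end of the hook's nose.
- keeper_mouth (a point): Middle of the keeper's open top, 96 mm above the bench; the nose dips 19 mm below it when home.
- rack: Waiting rack, a black board 200 (x) x 270 (y) x 12 mm with low rails, fixed to the bench, on the other side from the nest. Origin: centre of its underside.
- wait_a: Waiting lock in the rack, same as the lock on test, on the rack's robot side. Leave alone. Origin as lock; up to 145 mm high above the bench.
- wait_b: Waiting lock in the rack, same again, on the rack's far side. Leave alone.
- wait_a_lever (a joint): Lever of waiting lock a, 0 = home. Leave alone.
- wait_b_lever (a joint): Lever of waiting lock b, 0 = home. Leave alone.
- roller_pin: Loose steel headed pin, 24 mm diameter at its head, 46 mm tall, standing on the nest plate. Origin: underside. Leave alone.
- end_cap: Loose yellow plastic end cap, 34 x 48 x 28 mm, lying on the nest plate. Origin: underside. Leave alone.
- contact_bridge: Loose red contact bridge with copper bar, 22 x 62 x 20 mm, on the bench at the far side. Leave alone.
- hook_latch: Loose chrome hook latch lying flat, 120 mm long, 6 mm thick, on the bench at the far side. Leave alone.
- spare_roller: Loose steel roller 24 mm diameter, 16 mm high, on the bench at the far side. Leave alone.

How it is judged:
By the outcome, as a careful person would: the job done as asked, in the order asked, and still so for the second after the job is handed in, with the robot touching nothing.
It also fails if it takes over 32 s, if anything falls off the work surface, if the arm or the gripper's body presses on something with over 40 N, if the wrist force passes 120 N, or if a joint passes its speed limit or range.

### The arm

A 6-joint arm with a two-finger parallel gripper is mounted at the origin on the work surface. World frame = base frame: x ahead of the robot, y to its left, z up, the work surface at z = 0. Lengths are in mm, angles in rad, forces in N, time in s.
With the tool pointing down it reaches from about 350 to 775 mm from the base axis. Payload 7.3 kg.
Tool frame: the origin (TCP) lies at the very end of the fingers, on their centre line; the grasp point (between the pads) lies 19 mm behind it (bot.tcp_to_grasp is the distance from the TCP to the grasp point, in mm); z points along the fingers, y is the direction in which the jaws open and shut (so a half turn about z gives the same grasp; the last joint's range is limited). The gripper opens to 92 mm and grips with 3 to 60 N. Pads are 19 mm wide; open, the fingers measure 130 mm over their backs; the gripper's body (75 mm by 190 mm) begins 47 mm behind the grasp point.
Start: joints at [-1.382, 0.342, 1.524, -0, 1.275, -0.146], TCP at [172.527, -495.862, 226.741] pointing down, gripper open.
Joint ranges: [-2.53, 2.53], [-0.77, 2.02], [0.04, 2.7], [-1, 4.14], [0.28, 2.66], [-3.11, 3.11]. Speed limits (rad/s): [2.57, 2.57, 3.14, 3.14, 3.14, 3.14].

### API

Orientations are given as [roll, pitch, yaw] about the fixed x, y, z axes, in that order (R = Rz(yaw) Ry(pitch) Rx(roll)).
In Python, from plant import bot gives the robot as it stands. The module is installed in compiled form; this text tells all that it offers.
- The arm moves only by the tool carry_out, never from a script. Its argument "motion" is a list of rows, each a list of 5 numbers: the closure, from 0 (fully open) to 1 (shut), then the shift along the tool's x, y, z in mm, then the turn about the tool's z in degrees. In form: [[claw, dx, dy, dz, spin], ...]. A call has 1 to 10 rows; each row is the pose to reach, as a shift and turn from the pose measured when the call began, along the tool's axes at that moment; what a row does not reach only later rows make up. A row lasts 1/8 s, in which the tool goes at most 62.5 mm and 10.7 degrees, less where a joint would pass 70% of its speed; a pose out of reach is approached as far as the arm can. A call with a gripper value outside its range is refused whole. The fingers move at their own pace and stop on an object; the grip force is fixed at half the most. Time passes only in rows, so rows that repeat a pose let the fingers close. It gives the time, the measured TCP pose, the force and the opening at its end, in the units of the state.
- bot.get_obs(): the state, without advancing time (a new reading comes with each control period).
- bot.capture(name): name is "side" or "top"; returns a dict with "color" (384x512x3 uint8, red, green, blue), "depth" (384x512 float32, mm along the optical axis (not along the pixel's ray), 0 where there is no reading), "K" (3x3 intrinsics, pixels), "camera_from_world" (4x4, takes a point from world to camera coordinates). Camera axes: x right, y down, z forward; pixel columns grow to the right and rows downward; lengths in mm; the calibration is good to about 2 mm. A picture is of the moment at which its call begins.
- bot.close_job(): hands the job in, once; it reports no verdict.
The state is a dict: "time": time; "joint_positions": joint angles; "dq": joint speeds; "tau": joint torques, N m; "tool_pos": TCP position; "tcp_rot": TCP orientation; "contact_force": force on the tool from outside, world axes, zero at the start; "moment": the same for the moment, N m; "grip_width": finger opening in mm.
Only numpy, scipy, OpenCV 4.12 (cv2) and the standard library are available. Lean on these libraries where they do the work, as an engineer would, in place of code of your own. Each camera call takes 0.05 s, during which the arm holds its last target.

## Working session

There is one attempt and no reset: what is moved stays moved. The work goes in short steps, Python scripts to look and compute and a tool call to move; the robot and the scene stay as the last step left them, time stands still between calls to the robot, and variables do not carry over. Pictures are saved under pics/ and viewed, and the job is handed in when it is done.

Besides the shell and the picture viewer there is one more tool, called after "Call:" by a JSON object that holds its "method" and its "body". carry_out: Moves the arm, as the interface text tells. Its arguments: {"type":"object","properties":{"motion":{"type":"array","items":{"type":"array","items":{"type":"number"}}}},"required":["motion"]}

```bash
mkdir -p pics; python3 - <<'E'
from plant import bot
import cv2,numpy as np,pickle
o=bot.get_obs();print(o)
for n in("side","top"):
    c=bot.capture(n);pickle.dump(c,open(n+".pkl","wb"));cv2.imwrite(f"pics/{n}0.png",c["color"][:,:,::-1])
    M=c["camera_from_world"];print(n,c["K"].tolist(),(-M[:3,:3].T@M[:3,3]).round(),M[:3,:3].round(2).tolist())
E
```

```text
{'time': 0.0, 'joint_positions': array([-1.38199145e+00,  3.42708314e-01,  1.52503189e+00, -2.94656416e-05,
        1.27542149e+00, -1.46010870e-01]), 'dq': array([ 0.000259  ,  0.00188078,  0.00078941,  0.0016089 , -0.0003691 ,
       -0.00148921]), 'tau': array([ 2.30113221e-05, -4.31236196e+01, -2.44217259e+01,  7.18203024e-02,
        5.59960864e-02, -9.18980254e-05]), 'tool_pos': array([ 172.43927066, -495.42472323,  226.04726649]), 'tcp_rot': array([-3.14003621e+00, -2.00407444e-04,  3.34824191e-01]), 'contact_force': array([ 0.19528363, -0.34937385, -0.49811401]), 'moment': array([ 0.02779992,  0.00820281, -0.06689579]), 'grip_width': 91.89353274948812}
side [[369.3276131422528, 0.0, 255.15882350439225], [0.0, 369.3276131422528, 191.29277311075379], [0.0, 0.0, 1.0]] [281. 684. 710.] [[-0.91, -0.41, -0.02], [-0.24, 0.56, -0.79], [0.34, -0.72, -0.61]]
top [[451.9898095211173, 0.0, 253.51289282057144], [0.0, 451.9898095211173, 194.17831678354833], [0.0, 0.0, 1.0]] [ 315.  -21. 1565.] [[-0.0, -1.0, -0.01], [-0.98, 0.01, -0.19], [0.19, 0.01, -0.98]]
```

View pics/side0.png

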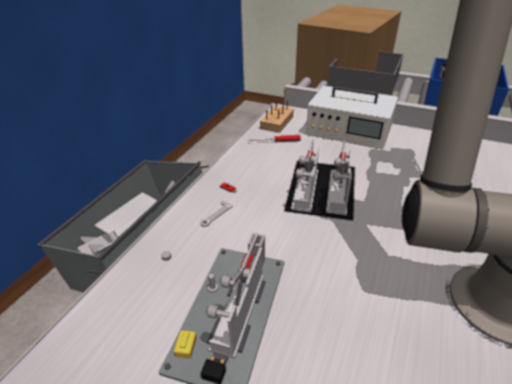

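View pics/top0.png

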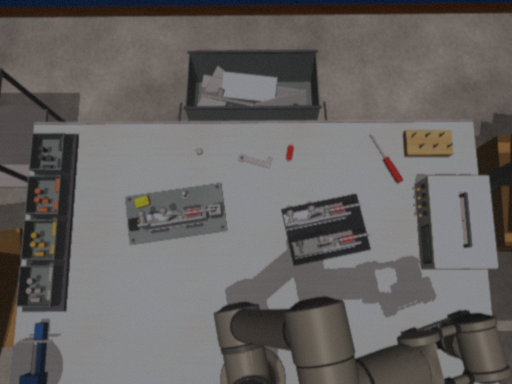

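The nest is on the left: about (177,213) in the top picture and (230,310) in the side picture. The rack is on the right, at about (325,228) in the top picture. I'll enlarge the nest in both views.

```bash
python3 - <<'E'
import cv2
a=cv2.imread("pics/top0.png")[175:250,115:240];cv2.imwrite("pics/topz.png",cv2.resize(a,None,fx=6,fy=6,interpolation=cv2.INTER_CUBIC))
a=cv2.imread("pics/side0.png")[230:384,160:290];cv2.imwrite("pics/sidez.png",cv2.resize(a,None,fx=3.9,fy=3.9,interpolation=cv2.INTER_CUBIC))
E
```

```text
(no output)
```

View pics/topz.png

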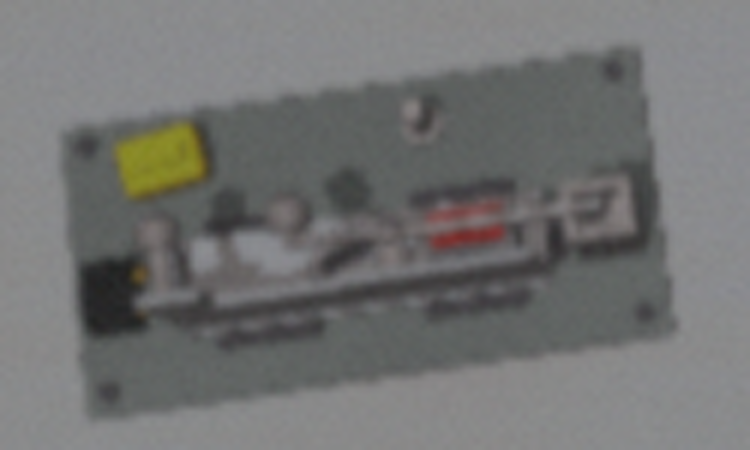

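View pics/sidez.png

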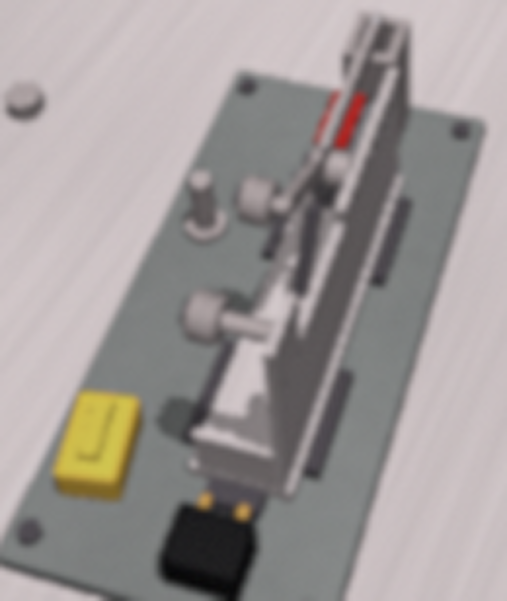

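The top crop shows the release roller at zoom (290,213), next to the pivot lever, and the guide roller at (157,237). In the side crop they are at (258,198) and (206,315). Next I'll triangulate both and check them against the plate.

```bash
cat > h.py <<'E'
import numpy as np,pickle
C={n:pickle.load(open(n+".pkl","rb")) for n in("side","top")}
def ray(n,p):
    c=C[n];M=c["camera_from_world"];R=M[:3,:3];o=-R.T@M[:3,3]
    d=R.T@np.linalg.inv(c["K"])@[p[0],p[1],1];return o,d/np.linalg.norm(d)
def onz(n,p,z):
    o,d=ray(n,p);return o+d*(z-o[2])/d[2]
def tri(pt,ps):
    (a,u),(b,v)=ray("top",pt),ray("side",ps)
    s=np.linalg.lstsq(np.c_[u,-v],b-a,rcond=None)[0];p,q=a+u*s[0],b+v*s[1];return (p+q)/2,np.linalg.norm(p-q)
def proj(n,P):
    c=C[n];q=c["K"]@(c["camera_from_world"]@np.r_[P,1])[:3];return q[:2]/q[2]
T=lambda u,v:(115+u/6-.4,175+v/6-.4)
S=lambda u,v:(160+u/3.9-.4,230+v/3.9-.4)
E
python3 - <<'E'
from h import *
cor=np.array([onz("top",T(*p),12)[:2] for p in[(65,130),(640,48),(675,330),(88,418)]])
print("top corners",cor.round(),np.linalg.norm(cor-np.roll(cor,-1,0),axis=1).round())
d=(cor[0]+cor[3]-cor[1]-cor[2]);yaw=np.arctan2(d[1],d[0])-np.pi/2;print("centre",cor.mean(0),"yaw",np.degrees(yaw))
cs=np.array([onz("side",S(*p),12)[:2] for p in[(240,72),(485,122)]]);print("side far corners",cs.round())
g=tri(T(157,237),S(206,315));r=tri(T(290,213),S(258,198));print("roller",r,"guide",g)
for n,f in(("roller",T(290,213)),("guide",T(157,237))): print(n,"top z132",onz("top",f,136).round(1))
for n,f in(("roller",S(258,198)),("guide",S(206,315))): print(n,"side z132",onz("side",f,132).round(1))
v=(g[0]-r[0])[:2];print(np.linalg.norm(v),np.degrees(np.arctan2(v[1],v[0]))-90)
c,s=np.cos(yaw),np.sin(yaw);R=np.array([[c,-s],[s,c]])
print("roller in nest",R.T@(r[0][:2]-cor.mean(0)),R.T@(g[0][:2]-cor.mean(0)))
# back-plate top edge ends (zoom) 
for n in("top","side"):
    D=C[n]["depth"]
    for q in ([T(290,213),T(157,237)] if n=="top" else [S(258,198),S(206,315)]):
        u,w=map(int,np.round(q));c=C[n];dd=np.median(D[w-1:w+2,u-1:u+2]);M=c["camera_from_world"]
        pc=np.linalg.inv(c["K"])@[q[0],q[1],1]*dd;print(n,"depth pt",(M[:3,:3].T@(pc-M[:3,3])).round(1))
E
```

```text
top corners [[607. 445.]
 [654. 109.]
 [488.  87.]
 [439. 423.]] [339. 167. 340. 169.]
centre [547.37276002 266.13766775] yaw 8.156904151608224
side far corners [[650. 114.]
 [485.  89.]]
roller (array([537.50901375, 285.21173572, 132.38259293]), np.float64(2.5919033187349885)) guide (array([525.68690122, 355.99166921, 133.9938403 ]), np.float64(0.4075688953013083))
roller top z132 [538.2 284.9 136. ]
guide top z132 [525.6 355.5 136. ]
roller side z132 [536.3 284.8 132. ]
guide side z132 [526.3 354.8 132. ]
71.76044404801166 9.482371280982505
roller in nest [-7.05764398 20.28061194] [-8.7175852  92.02185479]
top depth pt [537.4 283.8 141. ]
top depth pt [524.4 353.5 143.8]
side depth pt [532.3 291.1 141.2]
side depth pt [522.6 359.9 140.9]
```

The measurements agree. The plate comes out at 339 x 168 mm, the roller is about 72 mm from the guide, its centre height is about 132 mm, and the yaw is about 8–9°. The roller is at about (537, 285). I'll shut the gripper and move across at a safe height.

Call:
{"method": "carry_out", "body": {"motion": [[1,55,-25,-10,5],[1,111,-51,-10,10.5],[1,166,-76,-10,10.5],[1,222,-102,-10,10.5],[1,277,-127,-10,10.5],[1,333,-153,-10,10.5],[1,388,-178,-10,10.5],[1,417,-231,-10,10.5],[1,446,-285,-10,10.5],[1,475,-338,-10,10.5]]}}

```text
time: 1.35
tool_pos: [509.9, -18.2, 236.3]
tcp_rot: [-3.14, 0.001, 0.151]
contact_force: [-0.0, -0.1, 0.6]
grip_width: 1.0
```

Call:
{"method": "carry_out", "body": {"motion": [[1,12,-50,0,0],[1,24,-100,0,0],[1,37,-150,0,0],[1,49,-200,0,0],[1,61,-250,0,0],[1,73,-298,0,0],[1,73,-298,20,0],[1,73,-298,40,0],[1,73,-298,60,0],[1,73,-298,60,0]]}}

```text
time: 2.6
tool_pos: [535.9, 287.1, 174.8]
tcp_rot: [-3.141, 0.005, 0.152]
contact_force: [0.5, -0.0, 0.4]
grip_width: 0.5
```

```bash
python3 - <<'E'
from plant import bot
import cv2,pickle
print(bot.get_obs())
for n,b in(("side",(230,384,160,290)),("top",(175,250,115,240))):
    c=bot.capture(n);cv2.imwrite(f"pics/{n}1.png",cv2.resize(c["color"][b[0]:b[1],b[2]:b[3],::-1],None,fx=3.9 if n=="side" else 6,fy=3.9 if n=="side" else 6,interpolation=2))
E
```

```text
{'time': 2.6, 'joint_positions': array([0.36493527, 0.53822445, 1.35585125, 0.00181624, 1.2523393 ,
       1.78360935]), 'dq': array([-0.00153759, -0.02788562, -0.04388624,  0.00048858,  0.0194695 ,
       -0.0001315 ]), 'tau': array([ 6.52734144e-02, -5.19784749e+01, -2.36394632e+01,  2.74012185e-02,
       -3.16728875e-01, -3.62064711e-04]), 'tool_pos': array([535.93570399, 287.12629838, 174.77499743]), 'tcp_rot': array([-3.14092797,  0.00507778,  0.15155111]), 'contact_force': array([ 0.46877937, -0.02306737,  0.38690253]), 'moment': array([-0.04457321, -0.0221207 , -0.00955446]), 'grip_width': 0.4615768983437616}
```

View pics/side1.png

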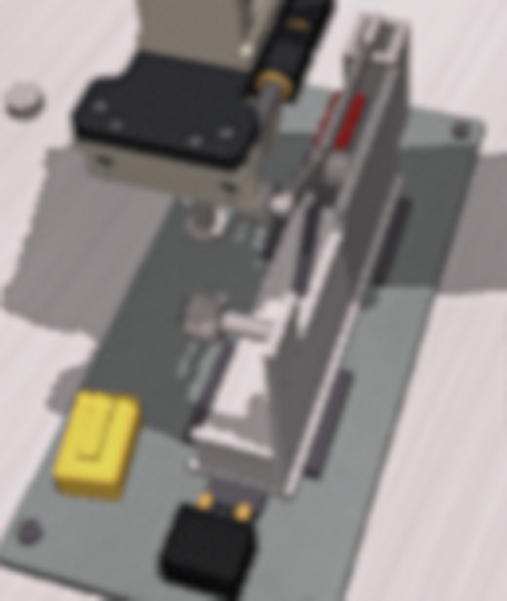

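View pics/top1.png

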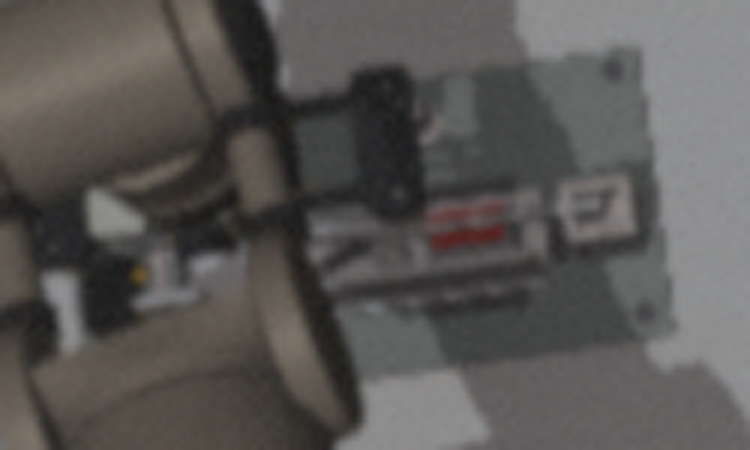

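The arm now hides the roller. The gripper is at upper left in the side view, with its lower edge at about zoom (170,180). I'll project the TCP to check where the fingertips should appear.

```bash
python3 - <<'E'
from h import *
for z in(144,175,194,241,300):
    p=proj("side",[535.9,287.1,z]);print(z,(p+.4-[160,230])*3.9,p)
r=[537,286,132];print((proj("side",r)+.4-[160,230])*3.9)
from plant import bot
import cv2
c=bot.capture("side");cv2.imwrite("pics/side2.png",cv2.resize(c["color"][180:330,150:300,::-1],None,fx=4,fy=4,interpolation=2))
d=c["depth"]
for u,v in[(195,272),(205,275),(215,278),(222,280),(226,281),(228,283),(205,262),(226,270)]:
    M=c["camera_from_world"];pc=np.linalg.inv(c["K"])@[u,v,1]*d[v,u];print((u,v),(M[:3,:3].T@(pc-M[:3,3])).round(),c["color"][v,u])
E
```

```text
144 [255.03355422 186.08499535] [224.99321903 277.31410137]
175 [250.87785976 144.20493243] [223.92765635 266.5756237 ]
194 [248.21787804 117.39829328] [223.24560975 259.70212648]
241 [241.23602895  47.03694162] [221.45539204 241.66075426]
300 [231.56216922 -50.45382882] [218.97491518 216.66312082]
[255.68565553 199.39788795]
(195, 272) [534. 375. 256.] [114 107 100]
(205, 275) [519. 371. 251.] [114 108  99]
(215, 278) [502. 369. 251.] [112 106  98]
(222, 280) [490. 368. 249.] [124 117 108]
(226, 281) [531. 293. 142.] [126 118 118]
(228, 283) [527. 293. 138.] [129 121 122]
(205, 262) [514. 373. 286.] [46 46 49]
(226, 270) [604. 173.  11.] [91 91 91]
```

View pics/side2.png

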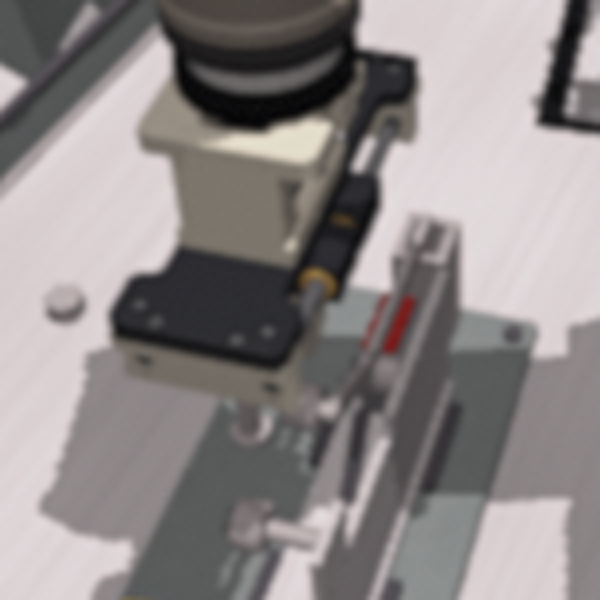

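The projected TCP column sits over the roller, and the side view only shows the gripper body, which hides the fingers. The body's underside is at about z 241, as expected. I'll come down gently until I feel contact.

Call:
{"method": "carry_out", "body": {"motion": [[1,1,0,10,0],[1,1,0,20,0],[1,1,0,24,0],[1,1,0,26,0],[1,1,0,27,0],[1,1,0,27,0]]}}

```text
time: 3.5
tool_pos: [538.6, 287.9, 150.7]
tcp_rot: [-3.14, -0.001, 0.151]
contact_force: [-0.1, -0.1, 0.3]
grip_width: 0.4
```

Call:
{"method": "carry_out", "body": {"motion": [[1,0,0,1,0],[1,0,0,2,0],[1,0,0,3,0],[1,0,0,4,0],[1,0,0,5,0],[1,0,0,5,0]]}}

```text
time: 4.25
tool_pos: [538.5, 287.8, 145.6]
tcp_rot: [-3.14, -0.001, 0.151]
contact_force: [0.6, -1.1, 0.7]
grip_width: 0.4
```

Call:
{"method": "carry_out", "body": {"motion": [[1,-1,0,1,0],[1,-1,0,2,0],[1,-1,0,3,0],[1,-1,0,4,0],[1,-1,0,4,0]]}}

```text
time: 4.88
tool_pos: [537.6, 287.7, 141.6]
tcp_rot: [-3.14, -0.001, 0.151]
contact_force: [0.0, 0.6, 2.9]
grip_width: 0.2
```

I have contact: 2.9 N up at z 141.6, which matches a roller top of about 144. Now I'll press on slowly to about 15 mm.

Call:
{"method": "carry_out", "body": {"motion": [[1,0,0,1.5,0],[1,0,0,3,0],[1,0,0,4.5,0],[1,0,0,6,0],[1,0,0,7,0],[1,0,0,8,0],[1,0,0,9,0],[1,0,0,10,0],[1,0,0,11,0],[1,0,0,11,0]]}}

```text
time: 6.12
tool_pos: [537.6, 287.7, 130.6]
tcp_rot: [-3.14, -0.001, 0.151]
contact_force: [-0.4, -0.7, 4.3]
grip_width: 0.3
```

Call:
{"method": "carry_out", "body": {"motion": [[1,0,0,1,0],[1,0,0,2,0],[1,0,0,2,0],[1,0,0,2,0],[1,0,0,2,0],[1,0,0,2,0],[1,0,0,2,0],[1,0,0,2,0]]}}

```text
time: 7.12
tool_pos: [537.6, 287.7, 128.6]
tcp_rot: [-3.14, -0.001, 0.151]
contact_force: [-0.3, -0.1, 5.5]
grip_width: 0.4
```

```bash
python3 - <<'E'
from plant import bot
import cv2
c=bot.capture("side");cv2.imwrite("pics/side3.png",cv2.resize(c["color"][220:340,190:300,::-1],None,fx=5,fy=5,interpolation=2))
c=bot.capture("top");cv2.imwrite("pics/top3.png",cv2.resize(c["color"][175:250,115:240,::-1],None,fx=6,fy=6,interpolation=2))
print(bot.get_obs()["contact_force"])
E
```

```text
[-1.22511591 -0.23925705  4.55892833]
```

View pics/side3.png

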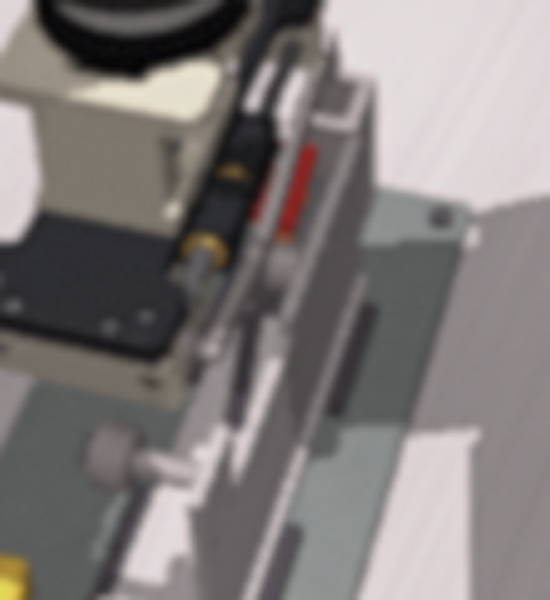

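View pics/top3.png

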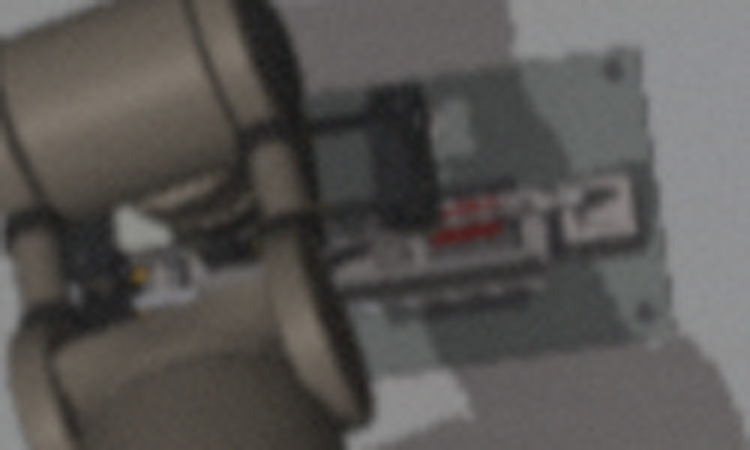

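The hook now stands clear above the keeper, at about (270,95) in the side crop. The roller is about 15 mm down under roughly 5 N and has been held for about 1 s. Now I'll release it gently and go straight up.

Call:
{"method": "carry_out", "body": {"motion": [[1,0,0,-2,0],[1,0,0,-4,0],[1,0,0,-6,0],[1,0,0,-8,0],[1,0,0,-10,0],[1,0,0,-12,0],[1,0,0,-14,0],[1,0,0,-16,0],[1,0,0,-19,0],[1,0,0,-25,0]]}}

```text
time: 8.48
tool_pos: [537.3, 287.5, 153.4]
tcp_rot: [-3.14, 0.0, 0.151]
contact_force: [0.2, -0.4, 0.4]
grip_width: 0.3
```

Call:
{"method": "carry_out", "body": {"motion": [[1,0,0,-25,0],[1,0,0,-60,0],[1,0,0,-80,0],[1,-15,50,-80,0],[1,-30,100,-80,0],[1,-40,150,-80,0],[1,-50,200,-80,0],[1,-60,250,-80,0],[1,-60,300,-80,0],[1,-60,300,-80,0]]}}

```text
time: 9.72
tool_pos: [523.6, -21.2, 233.1]
tcp_rot: [-3.141, 0.0, 0.147]
contact_force: [-0.4, -0.4, 0.2]
grip_width: 0.6
```

```bash
python3 - <<'E'
from plant import bot
import cv2,numpy as np,pickle
for n,b,f in(("side",(230,384,160,290),3.9),("top",(175,250,115,240),6)):
    c=bot.capture(n);k=c["color"][b[0]:b[1],b[2]:b[3],::-1];cv2.imwrite(f"pics/{n}4.png",cv2.resize(k,None,fx=f,fy=f,interpolation=2))
    o=pickle.load(open(n+".pkl","rb"))["color"][b[0]:b[1],b[2]:b[3],::-1]
    d=cv2.absdiff(cv2.GaussianBlur(k,(3,3),0),cv2.GaussianBlur(o,(3,3),0)).max(2);print(n,np.percentile(d,[50,95,99,100]))
print(bot.get_obs())
E
```

```text
side [ 2.  2. 74. 76.]
top [  3.  74. 100. 109.]
{'time': 9.825, 'joint_positions': array([-0.18235888,  0.33487625,  1.51679838,  0.0018756 ,  1.29112084,
        1.23782967]), 'dq': array([ 0.03302894, -0.00298327,  0.00362197,  0.00385604, -0.00067535,
       -0.00169779]), 'tau': array([-1.30204864e+00, -4.28124225e+01, -2.48927182e+01, -4.92951355e-02,
       -9.73479333e-02, -3.89231485e-02]), 'tool_pos': array([523.188959  , -18.20874942, 232.99808136]), 'tcp_rot': array([-3.13949624e+00,  5.48174911e-04,  1.50089513e-01]), 'contact_force': array([ 0.33793788, -0.00917997, -0.89949153]), 'moment': array([-0.01876394,  0.00254226,  0.03969757]), 'grip_width': 0.32450642517889133}
```

View pics/side4.png

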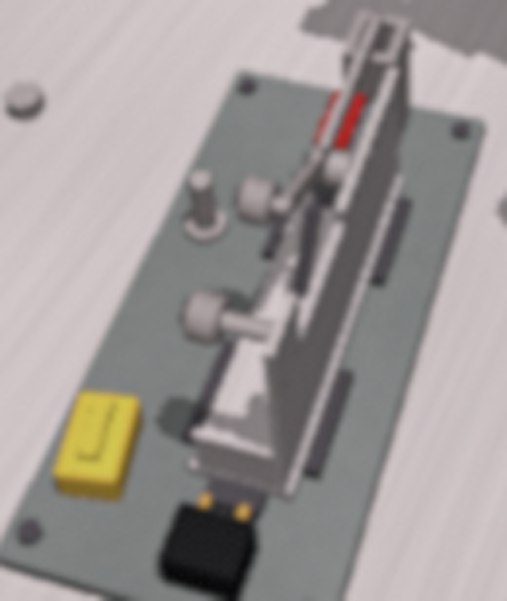

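View pics/top4.png

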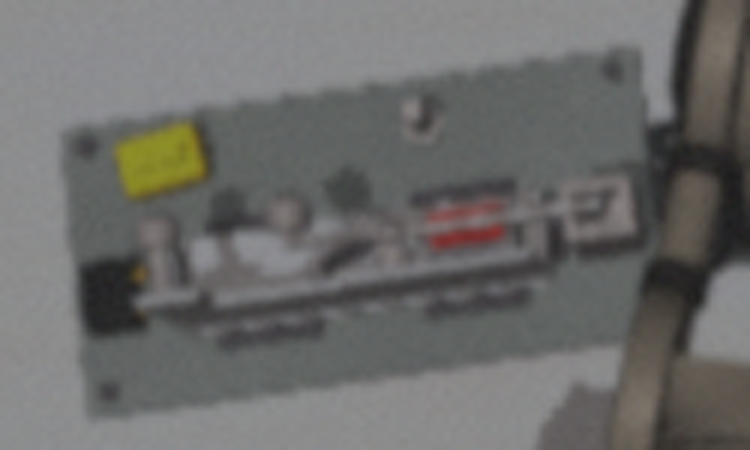

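The lock looks the same as in the first pictures, with the hook nose back in the keeper at side crop (380,35). The robot is clear at z 233 and reads under 1 N, so I'm handing in.

```bash
python3 -c "
from plant import bot
print(bot.close_job())"
```

```text
the job is handed in; nothing more can be done
None
```

I pressed the release roller of the lock on test with the shut fingertips, held it, let the hook return home and withdrew. The job is handed in at about 9.8 s; no verdict was reported.

- **Press:** The roller went about 15 mm down, which works out to a lever angle of about 0.29 rad. Contact came at about z 144 as expected, and the upward force read 4.3–5.5 N near the bottom. I held it at full depth for about 1 s. The picture taken then showed the hook well above the keeper.
- **Return:** I followed the roller up gently and then moved away. The final side view shows no visible change to the lock and nest, with the hook back in the keeper, and the loose parts visible there in place. The top-view differences come from the arm still being in part of that picture. I only looked closely at the nest area at the end, so I did not re-check the rack and the far-side parts by camera. The fingers crossed the rack at about z 236 on the way in and ended near its edge at z 233, well above the locks' 145 mm.
- **Disagreements:** The two camera rays to the roller missed each other by 2.6 mm, and the yaw came out at 8.2° from the plate but 9.5° from the rollers. Both were small enough not to matter for the press. The arm hid the roller during the press, so its contact was judged from force and height.

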